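# Close the sample pot: hook the lid in, seat it level and latch it

### The arm

A 7-joint arm with a two-finger parallel gripper is mounted at the origin on the work surface. World frame = base frame: x ahead of the robot, y to its left, z up, the work surface at z = 0. Lengths are in m, angles in rad, forces in N, time in s.
With the tool pointing down it reaches from about 0.4 to 0.75 m from the base axis. Payload 19.5 kg.
Tool frame: the origin (TCP) lies midway between the tips of the shut fingers; the grasp point (between the pads) lies 19 mm behind it; z points along the fingers, y is the line along which they close (so a half turn about z gives the same grasp; the last joint's range is limited). The gripper opens to 85 mm and grips with 20 to 120 N. Pads are 22 mm wide; open, the fingers measure 114 mm over their backs; the gripper's body (76 mm by 85 mm) begins 54 mm behind the grasp point. The pads swing forward as they close: fully open they stand 13 mm farther back than shut.
Start: joints at [1.248, 0.707, -0.028, 1.485, 0.022, 0.951, -0.075], TCP at [0.159, -0.552, 0.231] pointing down, gripper open.
Joint ranges: [-2.71, 2.71], [-0.32, 2.16], [-1.57, 1.52], [0, 2.45], [-1.46, 4.6], [0, 2.02], [-2.83, 2.83]. Speed limits (rad/s): [1.89, 1.89, 2.57, 2.57, 3.01, 3.01, 3.01].

### API

Orientations are given as a rotation vector (axis times angle).
In Python, from plant import r, viewer gives the robot as it stands.
- The arm moves only by the tool send_rows, never from a script. Its argument "moves" is a list of rows, each a list of 4 numbers: the shift along the tool's x, y, z in m, then the turn about the tool's z in degrees. A call has exactly 8 rows; each row is the pose to reach, as a shift and turn from the pose commanded when the call began, along the tool's axes at that moment; what a row does not reach only later rows make up. A row lasts 1/12 s, in which the tool goes at most 41.7 mm and 7.16 degrees, less where a joint would pass 70% of its speed; a pose out of reach is approached as far as the arm can. A call with a gripper value outside its range is refused whole. "grip" is the gripper's target within -1 to 1 (fully open at 1, half-way at 0, shut at -1), set as the call begins (left out, the last holds). The fingers move at their own pace and stop on an object; "grip_force" is the grip in N (left out, the last holds). Time passes only in rows, so rows that repeat a pose let the fingers close, or fill a call up. It gives the time, the measured TCP pose, the force, the opening and the grip force at its end, in the units of the state.
- r.get_state(): the state, without advancing time (a new reading comes with each control period).
- viewer.get_image(name): name is "scene" or "top" or "wrist"; returns a dict with "img" (400x640x3 uint8, red, green, blue), "fx", "fy", "cx", "cy" (pixels), "position" and "rotation" of the camera in the world; the wrist camera has in their place "hand_eye" (4x4, takes a point from camera to tool coordinates, whose origin is the TCP and whose axes are the flange's). Camera axes: x right, y up, looking along -z (the intrinsics and any distortion apply to the point x, -y, -z); pixel columns grow to the right and rows downward; lengths in m; the calibration is good to about 2 mm. A picture is of the moment at which its call begins: read the wrist's pose just before it. There is no depth.
- r.sign_off(): hands the job in; it is judged then, once.
The state is a dict: "time_s": time; "qpos": joint angles; "qd": joint speeds; "joint_efforts": joint torques, N m; "tool_pos": TCP position; "eef_rot": TCP orientation; "wrist_force": force on the tool from outside, world axes, zero at the start; "ft_torque": the same for the moment, N m; "opening": finger opening in m; "grip_force": force on a finger pad.
Only numpy, scipy, OpenCV 4.12 (cv2) and the standard library are available. Lean on these libraries where they do the work, as an engineer would, in place of code of your own. Each camera call takes 0.05 s, during which the arm holds its last target. There are 200 camera calls.

### The job

Put the loose steel lid on the sample pot: tilt it so its edge goes under the fixed hook, then lower it gently, without forcing, until it sits fully home and level on the rim. Then swing the turnbutton round so that it points in over the lid and holds it shut, let go, and leave the other things on the bench where they are.

Things in the scene. Friction and masses are not known exactly. Their poses are not given: they have to be found in the camera images.
- lid: Loose round steel lid, 0.15-0.3 kg: disc 120 mm across, 5 mm thick; under it a concentric plug 92 mm across, 8 mm deep (lowest 3 mm chamfered to 86 mm); on top an upright black bar grip. Origin: centre of the plug's foot, z up through the lid; disc underside at z = 8 mm, disc top at 13 mm. Starts plug down on the bench at any yaw; any yaw on the pot is fine.
- lid_grip (a point): Middle of the top of the lid's bar grip, on the lid's axis, 43 mm above the lid's origin. The bar is 44 mm long (lid x), 12 mm thick (lid y), 30 mm tall above the disc.
- lid_seat (a point): Point on the lid's axis at the underside of its disc (8 mm above the lid's origin): this face rests on the pot's rim. Lid's axes.
- pot: Sample pot fixed to the bench: white round foot 156 mm across, on it an open steel bowl, outside 116 mm, inside 96 mm across, flat rim 80 mm above the bench. Origin: centre of the foot's underside, z up. A fixed hook stands on its -x side, the turnbutton on its +x side. The plug has about 2 mm of radial play in the bowl.
- pot_hook (a point): Inner end of the fixed hook's lip, mid-width, at its underside: 49 mm from the pot's axis on its -x side, 11 mm above the rim. Lip 36 mm wide (pot y), 6 mm thick; the hook's upright face is 63 mm from the axis. The lid cannot go on level from above: its edge goes under the lip with the far side (away from the hook) raised 15 to 30 degrees (22 works), then that side is lowered. Pot's axes.
- pot_rim (a point): Centre of the pot's mouth at the height of the rim's top (80 mm above the bench). Pot's axes.
- turnbutton (a joint): Turnbutton angle (rad) about the vertical, anticlockwise from above positive, stops at -0.6 and 1.75; friction (0.05 N m) keeps it where left. At 0 it points along the pot's +y, clear of the lid; at 1.57 it points at the pot's axis, over the lid. Starts between -0.5 and 0.15. It clears a seated lid's top by 2.5 mm; an unseated lid blocks it.
- turnbutton_pivot (a point): The turnbutton's pivot, on top of its arm: 78 mm from the pot's axis on the pot's +x side, 13.5 mm above the rim. Axes turn with the arm; the arm runs along its +y: a flat steel bar 36 mm long from the pivot, 12 mm wide, 6 mm thick, its underside 7.5 mm above the rim.
- turnbutton_tab (a point): Middle of the top of the upright thumb tab on the turnbutton's arm, 29 mm from the pivot along the arm's +y: the tab is 8 mm thick (across the arm), 14 mm long (along it), and stands 18 mm above the arm (to 31.5 mm above the rim). It can be pushed from the side.
- beaker: Bystander: empty clear beaker 60 mm across, 75 mm tall. Origin under its centre. Leave it alone.
- tube_block: Bystander: low white block with small capped tubes, 70 x 150 x 50 mm. Origin under its centre. Leave it alone.
- bottle: Bystander: white bottle with black cap, 64 mm across, 150 mm tall. Origin under its centre. Leave it alone.
- tip_box: Bystander: grey box with clear cover, 82 x 122 x 63 mm. Origin under its centre. Leave it alone.
There are look-alikes about, which are no part of the job. What is shaped like the lid but red is not meant. Of the things that look like the pot, the smaller one is meant.

How it is judged:
By the outcome, as a careful person would: the job done as asked, in the order asked, and still so for the second after the job is handed in, with the robot touching nothing.
It also fails if it takes over 59 s, if anything falls off the work surface, if the arm or the gripper's body presses on something with over 40 N, if the wrist force passes 120 N, or if a joint passes its speed limit or range.

## Working session

There is one attempt and no reset: what is moved stays moved. The work goes in short steps, Python scripts to look and compute and a tool call to move; the robot and the scene stay as the last step left them, time stands still between calls to the robot, and variables do not carry over. Pictures are saved under pics/ and viewed, at most 10 in all, crops included, and the job is handed in when it is done.

Besides the shell and the picture viewer there is one more tool, called after "Emit:" as name([rows], argument=value, ...), one row to a line, values as JSON. send_rows: Moves the arm, as the interface text tells. Its arguments: {"type":"object","properties":{"moves":{"type":"array"},"grip":{"type":"number"},"grip_force":{"type":"number"}},"required":["moves"]}

```bash
mkdir -p pics; ls; cat > h.py <<'E'
import numpy as np, cv2
from scipy.spatial.transform import Rotation as R
from plant import r, viewer
np.set_printoptions(precision=4,suppress=True)
def grab(n,fn=None):
    s=r.get_state(); d=viewer.get_image(n)
    if fn: cv2.imwrite('pics/'+fn,d['img'][:,:,::-1])
    return s,d
E
python3 - <<'E'
from h import *
for n in ['scene','top','wrist']:
    s,d=grab(n,n+'0.png'); print(n,{k:v for k,v in d.items() if k!='img'})
print(s)
a=[cv2.imread(f'pics/{n}0.png') for n in ['scene','top','wrist']]
E
```

```text
pics
scene {'fx': 447.24770656092943, 'fy': 447.24770656092943, 'cx': 319.15928003939706, 'cy': 205.03042892681157, 'position': array([1.6121, 0.1691, 1.0285]), 'rotation': array([0.614 , 0.7432, 1.5891])}
top {'fx': 411.17002477631877, 'fy': 411.17002477631877, 'cx': 320.5343174868323, 'cy': 200.05208699820108, 'position': array([0.3941, 0.012 , 1.5089]), 'rotation': array([ 0.0901, -0.0997, -1.5488])}
wrist {'fx': 276.4078333287437, 'fy': 276.4078333287437, 'cx': 317.0951265407329, 'cy': 202.55159790684505, 'hand_eye': array([[-0.    ,  0.9501,  0.3121,  0.0812],
       [ 1.    , -0.0001,  0.0004, -0.0006],
       [ 0.0004,  0.3121, -0.9501, -0.1407],
       [ 0.    ,  0.    ,  0.    ,  1.    ]])}
{'time_s': 0.1, 'qpos': array([ 1.2483,  0.707 , -0.0276,  1.485 ,  0.022 ,  0.9509, -0.0755]), 'qd': array([ 0.0001, -0.0018,  0.0002, -0.    , -0.0003,  0.0011, -0.0003]), 'joint_efforts': array([  0.0019, -88.4281,   1.2367, -23.6443,   0.0171,   0.0052,
        -0.0001]), 'tool_pos': array([ 0.1593, -0.5523,  0.2309]), 'eef_rot': array([-3.1098, -0.4394,  0.0002]), 'wrist_force': array([0.4027, 1.2288, 0.478 ]), 'ft_torque': array([0.0354, 0.0035, 0.0109]), 'grip_force': 0.0, 'opening': 0.08557155941956313}
```

View pics/scene0.png

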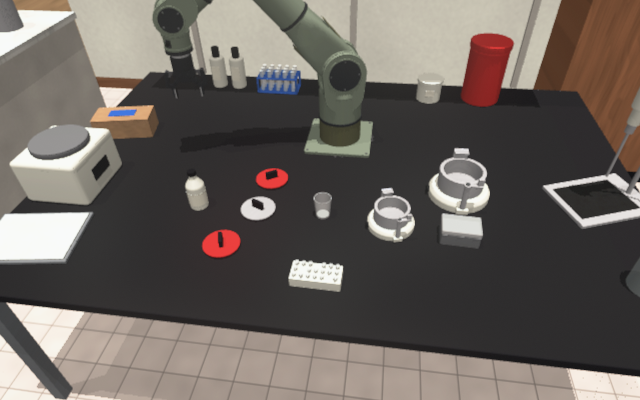

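View pics/top0.png

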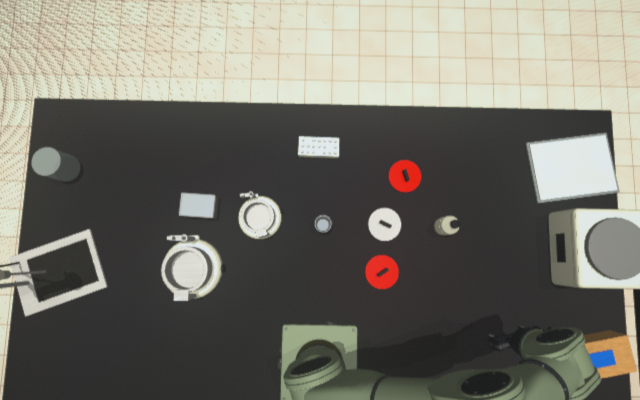

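The scene picture shows the steel lid at about (258,208) and the smaller pot at (391,216). In the top picture they're at (384,224) and (260,216). Next I'll enlarge both.

```bash
python3 - <<'E'
from h import *
S=cv2.imread('pics/scene0.png');T=cv2.imread('pics/top0.png')
def c(I,x,y,w,h,W,H):return cv2.resize(I[y:y+h,x:x+w],(W,H),interpolation=cv2.INTER_CUBIC)
o=np.vstack([np.hstack([c(S,360,182,60,60,400,400),c(T,230,186,60,60,400,400)]),np.hstack([c(S,235,190,50,25,400,200),c(T,359,212,50,25,400,200)])])
cv2.imwrite('pics/c0.png',o)
E
```

```text
(no output)
```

View pics/c0.png

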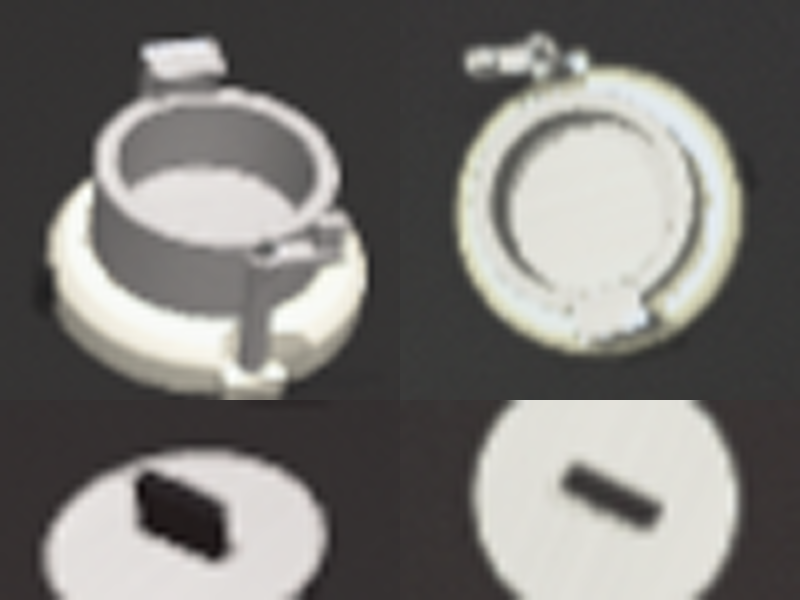

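The crop shows the pot's rim centre, the hook on the robot's side, and the turnbutton on the far side with its arm pointing to +y. It also shows the lid's bar. I'll triangulate these points.

```bash
cat >> h.py <<'E'
def ray(d,px,s=None):
    c=np.array([(px[0]-d['cx'])/d['fx'],-(px[1]-d['cy'])/d['fy'],-1.])
    if 'hand_eye' in d:
        T=np.eye(4);T[:3,:3]=R.from_rotvec(s['eef_rot']).as_matrix();T[:3,3]=s['tool_pos'];T=T@d['hand_eye']
        return T[:3,3],T[:3,:3]@c
    return np.array(d['position']),R.from_rotvec(d['rotation']).as_matrix()@c
def atz(o,v,z): return o+v*(z-o[2])/v[2]
def tri(rays):
    A=0;b=0
    for o,v in rays:
        v=v/np.linalg.norm(v);P=np.eye(3)-np.outer(v,v);A=A+P;b=b+P@o
    return np.linalg.solve(A,b)
def pix(d,s,p):
    o,_=ray(d,(0,0),s)
    if 'hand_eye' in d: M=R.from_rotvec(s['eef_rot']).as_matrix()@d['hand_eye'][:3,:3]
    else: M=R.from_rotvec(d['rotation']).as_matrix()
    c=M.T@(np.array(p)-o); return np.array([d['cx']-d['fx']*c[0]/c[2],d['cy']+d['fy']*c[1]/c[2]])
def loc(p,s): # world vector from TCP in tool axes
    return R.from_rotvec(s['eef_rot']).inv().apply(np.array(p)-s['tool_pos'])
E
python3 - <<'E'
from h import *
s,S=grab('scene');s,T=grab('top')
for n,a,b,z in [('bar',(257.9,201.75),(385.5,224),.043),('rim',(392.5,207),(258.95,216.6),.08),('hook',(387.4,190.6),(261.8,232.5),.097),('piv',(399.7,219.5),(256.2,195.7),.0935)]:
    print(n,tri([ray(S,a),ray(T,b)]),atz(*ray(S,a),z),atz(*ray(T,b),z))
p=[atz(*ray(T,(359+(u-400)/8,212+(v-400)/8)),.043) for u,v in [(568,476),(655,516)]]
print(p,np.degrees(np.arctan2(*(p[1]-p[0])[1::-1])))
print(R.from_rotvec(s['eef_rot']).as_matrix(),s['time_s'])
E
```

```text
bar [ 0.4913 -0.2283  0.0378] [ 0.4972 -0.2248  0.043 ] [ 0.4912 -0.2289  0.043 ]
rim [0.506  0.2232 0.0736] [0.5125 0.227  0.08  ] [0.5057 0.2181 0.08  ]
hook [0.45   0.2059 0.0951] [0.4519 0.2077 0.097 ] [0.4501 0.2038 0.097 ]
piv [0.5777 0.2398 0.0859] [0.5839 0.2492 0.0935] [0.5771 0.2284 0.0935]
[array([ 0.4998, -0.2092,  0.043 ]), array([ 0.4827, -0.2481,  0.043 ])] -113.72671551016131
[[ 0.9608  0.2771 -0.0002]
 [ 0.2771 -0.9608  0.0006]
 [ 0.     -0.0006 -1.    ]] 0.2
```

Emit:
send_rows([
  [0.02, -0.01, 0, -3],
  [0.055, -0.03, 0, -9],
  [0.09, -0.048, 0, -16],
  [0.125, -0.067, 0, -23],
  [0.16, -0.086, 0, -30],
  [0.195, -0.105, 0, -37],
  [0.23, -0.124, 0, -44],
  [0.26, -0.14, 0, -50],
], grip=1)

```text
time_s: 0.92
tool_pos: [0.372, -0.3437, 0.2314]
eef_rot: [2.627, 1.723, 0.001]
wrist_force: [0.6, -0.5, -0.1]
opening: 0.0854
grip_force: 0.0
```

```bash
python3 - <<'E'
from h import *
s=r.get_state(); print(s['tool_pos'],np.degrees(np.arctan2(*R.from_rotvec(s['eef_rot']).as_matrix()[1::-1,0])),s['qpos'],loc([.491,-.228,.20],s))
E
```

```text
[ 0.372  -0.3437  0.2314] 66.51226390618419 [ 0.8253  0.6111 -0.2514  1.7265  0.1943  0.8281  0.0758] [0.1536 0.063  0.0315]
```

Emit:
send_rows([
  [0.03, 0.012, 0.005, 0],
  [0.06, 0.024, 0.01, 0],
  [0.09, 0.036, 0.02, 0],
  [0.12, 0.048, 0.03, 0],
  [0.14, 0.058, 0.03, 0],
  [0.15, 0.062, 0.03, 0],
  [0.15, 0.062, 0.03, 0],
  [0.15, 0.062, 0.03, 0],
])

```text
time_s: 1.58
tool_pos: [0.4874, -0.2344, 0.2013]
eef_rot: [2.633, 1.713, -0.001]
wrist_force: [-1.3, -0.3, -0.4]
opening: 0.0856
grip_force: 0.0
```

```bash
python3 - <<'E'
from h import *
s,d=grab('wrist','w1.png'); print(s['tool_pos'],s['eef_rot'])
g=d['img'].astype(int).max(2); m=((g<70)).astype(np.uint8)
print(pix(d,s,[.491,-.228,.043]))
E
```

```text
[ 0.4874 -0.2344  0.2013] [ 2.6335  1.713  -0.0009]
[317.4312 181.8919]
```

View pics/w1.png

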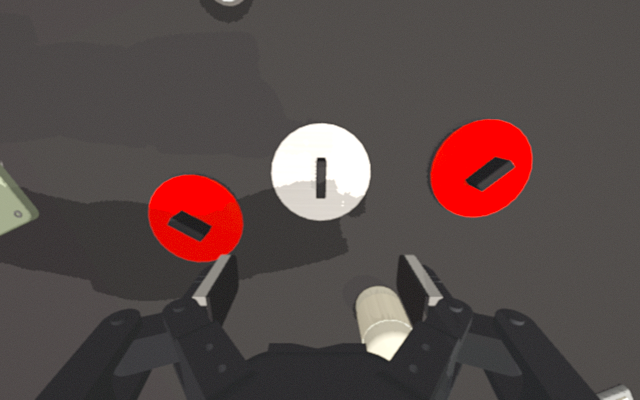

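The wrist view shows the steel lid with its disc centre at (321,171). The bar is upright in the image, running from (321,158) to (321,198), so its yaw already matches the tool.

```bash
python3 - <<'E'
from h import *
s,d=grab('wrist'); s0,T=grab('top'); img=d['img'].astype(int)
m=((img.min(2)>140)).astype(np.uint8); m[:100]=0;m[240:]=0;m[:,:260]=0;m[:,385:]=0
c=max(cv2.findContours(m,0,1)[0],key=cv2.contourArea); e=cv2.fitEllipse(cv2.convexHull(c)); print(e)
k=((img.max(2)<90)).astype(np.uint8); k[:140]=0;k[215:]=0;k[:,:300]=0;k[:,342:]=0
kc=max(cv2.findContours(k,0,1)[0],key=cv2.contourArea); print(cv2.minAreaRect(kc),cv2.boundingRect(kc))
for z in(.008,.013):print('disc',atz(*ray(d,e[0],s),z))
p=atz(*ray(d,e[0],s),.013)
h=p+[0,0,.03]; print('pred bar top pix',pix(d,s,h),'loc',loc(h,s))
M=R.from_rotvec(s['eef_rot']).as_matrix()
for a in(-.022,.022): print([pix(d,s,p+M[:,0]*a+[0,0,zz]) for zz in (0,.03)])
print('tri bar w/ top',tri([ray(d,pix(d,s,h),s),ray(T,(385.5,224))]))
E
```

```text
((320.6402282714844, 170.60987854003906), (97.22695922851562, 99.50196838378906), 86.64918518066406)
((321.0, 176.5), (39.0, 8.0), 90.0) (317, 157, 9, 40)
disc [ 0.4965 -0.2252  0.008 ]
disc [ 0.4968 -0.2243  0.013 ]
pred bar top pix [320.9645 176.12  ] loc [0.0139 0.0046 0.1584]
[array([320.5691, 188.22  ]), array([320.8797, 195.2172])]
[array([320.7144, 152.2603]), array([321.0532, 156.1443])]
tri bar w/ top [ 0.4937 -0.2349 -0.0011]
```

Emit:
send_rows([
  [0.003, 0.001, 0.01, 0],
  [0.007, 0.002, 0.03, 0],
  [0.01, 0.004, 0.05, 0],
  [0.013, 0.0045, 0.07, 0],
  [0.0135, 0.0045, 0.085, 0],
  [0.0135, 0.0045, 0.09, 0],
  [0.0135, 0.0045, 0.09, 0],
  [0.0135, 0.0045, 0.09, 0],
])

```text
time_s: 2.4
tool_pos: [0.4974, -0.2237, 0.1116]
eef_rot: [2.634, 1.712, 0.0]
wrist_force: [-0.1, -0.9, 1.0]
opening: 0.085
grip_force: 0.0
```

```bash
python3 - <<'E'
from h import *
s,d=grab('wrist','w2.png'); img=d['img'].astype(int)
k=((img.max(2)<90)).astype(np.uint8); k[:60]=0;k[260:]=0;k[:,:290]=0;k[:,352:]=0
for kc in cv2.findContours(k,0,1)[0]:
    if cv2.contourArea(kc)>60: print(cv2.minAreaRect(kc),cv2.boundingRect(kc))
p=np.array([.4968,-.2243,.013]);M=R.from_rotvec(s['eef_rot']).as_matrix()
for a in(-.022,.022): print([pix(d,s,p+M[:,0]*a+[0,0,zz]) for zz in (0,.03)])
print(s['tool_pos'],loc(p+[0,0,.007],s))
E
```

```text
((316.0, 216.5), (55.0, 12.0), 90.0) (310, 189, 13, 56)
((320.5, 106.0), (92.0, 61.0), 90.0) (290, 60, 62, 93)
[array([316.3694, 228.4178]), array([316.2825, 242.7841])]
[array([316.3282, 182.9038]), array([316.2304, 192.2137])]
[ 0.4974 -0.2237  0.1116] [-0.0008 -0.0003  0.0916]
```

View pics/w2.png

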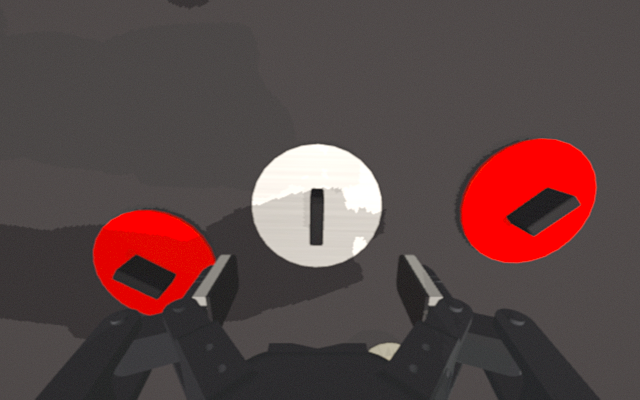

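The lid is centred under the tool, with the bar at (316,189) to (316,245), so I'm descending to grasp.

Emit:
send_rows([
  [0, 0, 0.015, 0],
  [0, 0, 0.035, 0],
  [0, 0, 0.055, 0],
  [0, 0, 0.072, 0],
  [0, 0, 0.085, 0],
  [0, 0, 0.091, 0],
  [0, 0, 0.091, 0],
  [0, 0, 0.091, 0],
])

```text
time_s: 3.12
tool_pos: [0.4978, -0.2236, 0.0211]
eef_rot: [2.633, 1.713, 0.001]
wrist_force: [-0.1, 0.0, 1.3]
opening: 0.0853
grip_force: 0.0
```

Emit:
send_rows([
  [0, 0, 0, 0],
  [0, 0, 0, 0],
  [0, 0, 0, 0],
  [0, 0, 0, 0],
  [0, 0, 0, 0],
  [0, 0, 0, 0],
  [0, 0, 0, 0],
  [0, 0, 0, 0],
], grip=-1, grip_force=30)

```text
time_s: 3.78
tool_pos: [0.4975, -0.2234, 0.0205]
eef_rot: [2.633, 1.713, 0.0]
wrist_force: [-1.4, 0.9, 5.6]
opening: 0.0112
grip_force: 30.0
```

```bash
python3 -c "
from h import *
s=r.get_state();print(s)"
```

```text
{'time_s': 3.7833, 'qpos': array([ 0.4265,  0.9905, -0.1205,  1.7648,  0.2599,  0.4017, -0.2972]), 'qd': array([ 0.0003, -0.0008,  0.0004, -0.0003, -0.001 , -0.0001,  0.0024]), 'joint_efforts': array([ -0.0483, -91.5325,  -0.6029, -11.0146,   0.0815,  -0.3421,
         0.0415]), 'tool_pos': array([ 0.4975, -0.2234,  0.0205]), 'eef_rot': array([2.6335, 1.7129, 0.0002]), 'wrist_force': array([-1.415 ,  0.8657,  5.5772]), 'ft_torque': array([ 0.0936,  0.252 , -0.0505]), 'grip_force': 30.007629990577698, 'opening': 0.011204752905871473}
```

Emit:
send_rows([
  [0, 0, -0.01, 0],
  [0, 0, -0.035, 0],
  [0.005, -0.003, -0.065, 0],
  [0.02, -0.011, -0.095, 0],
  [0.04, -0.023, -0.125, 0],
  [0.065, -0.037, -0.15, 0],
  [0.09, -0.051, -0.175, 0],
  [0.115, -0.065, -0.2, 0],
])

```text
time_s: 4.45
tool_pos: [0.4839, -0.0905, 0.2221]
eef_rot: [-2.633, -1.713, -0.0]
wrist_force: [0.3, -0.4, -2.3]
opening: 0.0114
grip_force: 29.6
```

Emit:
send_rows([
  [0.025, -0.014, -0.025, -1],
  [0.05, -0.028, -0.05, -3],
  [0.075, -0.042, -0.075, -5],
  [0.1, -0.056, -0.1, -7],
  [0.13, -0.073, -0.12, -9],
  [0.15, -0.085, -0.13, -10],
  [0.165, -0.093, -0.13, -10],
  [0.165, -0.093, -0.13, -10],
])

```text
time_s: 5.12
tool_pos: [0.4657, 0.1, 0.3513]
eef_rot: [-2.469, -1.941, -0.003]
wrist_force: [-0.5, 0.2, -3.4]
opening: 0.0115
grip_force: 29.6
```

Emit:
send_rows([
  [0, 0, 0, 0],
  [0, 0, 0, 0],
  [0, 0, 0, 0],
  [0, 0, 0, 0],
  [0, 0, 0, 0],
  [0, 0, 0, 0],
  [0, 0, 0, 0],
  [0, 0, 0, 0],
])

```text
time_s: 5.78
tool_pos: [0.4665, 0.0965, 0.3503]
eef_rot: [-2.474, -1.936, -0.0]
wrist_force: [-0.6, -0.1, -1.7]
opening: 0.0111
grip_force: 29.6
```

```bash
python3 - <<'E'
from h import *
s,d=grab('wrist','w3.png'); print(s['tool_pos'],s['opening'],s['wrist_force'])
cv2.imwrite('pics/w3c.png',cv2.resize(d['img'][0:225,160:460,::-1],None,fx=2.65,fy=2.65,interpolation=cv2.INTER_CUBIC))
E
```

```text
[0.4665 0.0965 0.3503] 0.011063666204263703 [-0.6241 -0.0576 -1.6653]
```

View pics/w3c.png

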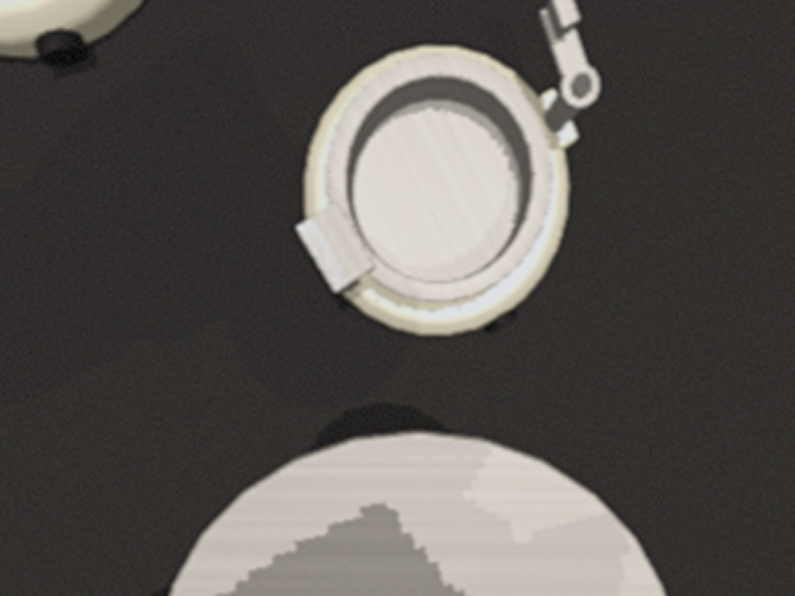

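The wrist crop shows the mouth's centre at about (440,180) and the inner end of the hook's lip at (353,238). The turnbutton pivot is at (580,86), with the arm pointing up the image towards (562,10).

```bash
python3 - <<'E'
from h import *
s,d=grab('wrist');_,T=grab('top');_,S=grab('scene')
c=lambda u,v:(160+u/2.65,v/2.65)
rim=atz(*ray(d,c(440,180),s),.08)
hk=atz(*ray(d,c(353,238),s),.097); ho=atz(*ray(d,c(317,259),s),.097)
h1=atz(*ray(d,c(333,207),s),.097);h2=atz(*ray(d,c(373,268),s),.097)
pv=atz(*ray(d,c(580,86),s),.0935); ft=atz(*ray(d,c(437,190),s),.012)
ae=atz(*ray(d,c(562,10),s),.0935); tb=atz(*ray(d,c(565,8),s),.1115)
print('rim',rim,'foot',ft,'tri',tri([ray(d,c(440,180),s),ray(T,(258.95,216.6)),ray(S,(392.5,207))]))
print('hook',hk,ho,'piv',pv,'dist rim-piv',np.linalg.norm((pv-rim)[:2]),'rim-hook',np.linalg.norm((hk-rim)[:2]),np.linalg.norm((h1-h2)))
a=lambda v:np.degrees(np.arctan2(v[1],v[0]))
print('yaw',a(pv-rim),a(rim-hk),a(pv-hk),a(h1-h2)-90,'arm',a(ae-pv),'tab?',tb)
M=R.from_rotvec(s['eef_rot']).as_matrix(); print('heading',a(M[:,0]))
E
```

```text
rim [0.5118 0.227  0.08  ] foot [0.513  0.2307 0.012 ] tri [0.5089 0.2245 0.0762]
hook [0.4625 0.2097 0.097 ] [0.4423 0.2046 0.097 ] piv [0.5849 0.2487 0.0935] dist rim-piv 0.0762549767614122 rim-hook 0.052203344933145594 0.03417204316375625
yaw 16.55986882499389 19.30777874539602 17.67652653930635 20.28178846128658 arm 94.865850713178 tab? [0.5792 0.2767 0.1115]
heading 76.08113147587649
```

Emit:
send_rows([
  [0.003, 0.002, 0.02, 0],
  [0.007, 0.004, 0.055, 0],
  [0.011, 0.006, 0.09, 0],
  [0.015, 0.008, 0.125, 0],
  [0.019, 0.01, 0.16, 0],
  [0.0225, 0.012, 0.195, 0],
  [0.0225, 0.012, 0.225, 0],
  [0.0225, 0.012, 0.245, 0],
], grip=-1, grip_force=20)

```text
time_s: 6.65
tool_pos: [0.4828, 0.1156, 0.1027]
eef_rot: [-2.473, -1.936, 0.003]
wrist_force: [-0.5, 0.4, -3.1]
opening: 0.0114
grip_force: 29.6
```

Emit:
send_rows([
  [0, 0, 0.003, 0],
  [0, 0, 0.006, 0],
  [0, 0, 0.008, 0],
  [0, 0, 0.01, 0],
  [0, 0, 0.012, 0],
  [0, 0, 0.014, 0],
  [0, 0, 0.016, 0],
  [0, 0, 0.016, 0],
])

```text
time_s: 7.32
tool_pos: [0.4836, 0.1156, 0.0892]
eef_rot: [-2.474, -1.936, -0.0]
wrist_force: [0.5, 0.0, -1.8]
opening: 0.0112
grip_force: 29.5
```

Emit:
send_rows([
  [0, 0, 0.002, 0],
  [0, 0, 0.004, 0],
  [0, 0, 0.006, 0],
  [0, 0, 0.007, 0],
  [0, 0, 0.008, 0],
  [0, 0, 0.009, 0],
  [0, 0, 0.01, 0],
  [0, 0, 0.01, 0],
])

```text
time_s: 7.98
tool_pos: [0.4835, 0.1156, 0.0792]
eef_rot: [-2.474, -1.936, 0.0]
wrist_force: [-0.7, -0.3, -1.9]
opening: 0.0112
grip_force: 29.5
```

```bash
python3 - <<'E'
from h import *
s,d=grab('wrist'); print(s['tool_pos'],s['wrist_force'],s['ft_torque'])
_,S=grab('scene')
a=cv2.resize(d['img'][60:340,150:500,::-1],(400,320));b=cv2.resize(S['img'][150:270,320:470,::-1],(400,320),interpolation=cv2.INTER_CUBIC)
cv2.imwrite('pics/t1.png',np.hstack([a,b]))
E
```

```text
[0.4835 0.1156 0.0792] [-0.7497 -0.3485 -1.9127] [ 0.0022 -0.0261  0.0135]
```

View pics/t1.png

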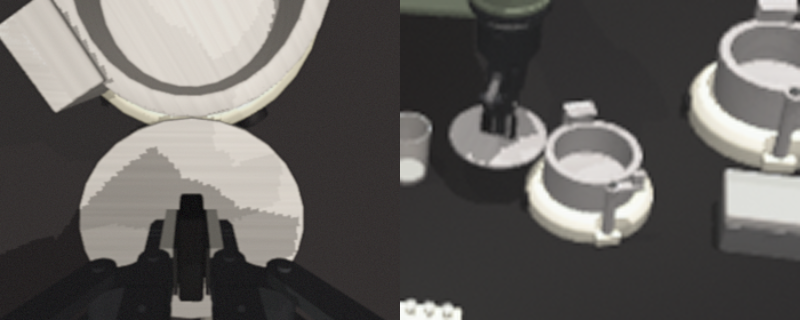

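The lid passed just beside the rim without touching, so the pot is about 4 to 5 mm farther along tool x than I estimated. I'll raise the lid, shift and try again.

Emit:
send_rows([
  [0, 0, -0.008, 0],
  [0, 0, -0.017, 0],
  [0.002, 0, -0.019, 0],
  [0.0055, 0, -0.019, 0],
  [0.0055, 0, -0.016, 0],
  [0.0055, 0, -0.012, 0],
  [0.0055, 0, -0.008, 0],
  [0.0055, 0, -0.008, 0],
])

```text
time_s: 8.75
tool_pos: [0.4846, 0.1202, 0.0864]
eef_rot: [2.475, 1.935, -0.002]
wrist_force: [-0.2, -3.4, 1.7]
opening: 0.0114
grip_force: 30.8
```

Emit:
send_rows([
  [0, 0, 0.002, 0],
  [0, 0, 0.004, 0],
  [0, 0, 0.006, 0],
  [0, 0, 0.008, 0],
  [0, 0, 0.01, 0],
  [0, 0, 0.012, 0],
  [0, 0, 0.014, 0],
  [0, 0, 0.014, 0],
])

```text
time_s: 9.42
tool_pos: [0.4843, 0.1193, 0.0727]
eef_rot: [2.475, 1.934, -0.004]
wrist_force: [-0.5, -10.1, 5.8]
opening: 0.0115
grip_force: 33.5
```

```bash
python3 - <<'E'
from h import *
s,d=grab('wrist'); print(s['tool_pos'],s['eef_rot'],s['wrist_force'],s['ft_torque'])
_,S=grab('scene')
a=cv2.resize(d['img'][60:340,150:500,::-1],(400,320));b=cv2.resize(S['img'][170:230,325:400,::-1],(400,320),interpolation=cv2.INTER_CUBIC)
cv2.imwrite('pics/t2.png',np.hstack([a,b]))
E
```

```text
[0.4843 0.1193 0.0727] [ 2.4748  1.9338 -0.0044] [ -0.5489 -10.0606   5.8339] [-1.7247  0.2421 -0.    ]
```

View pics/t2.png

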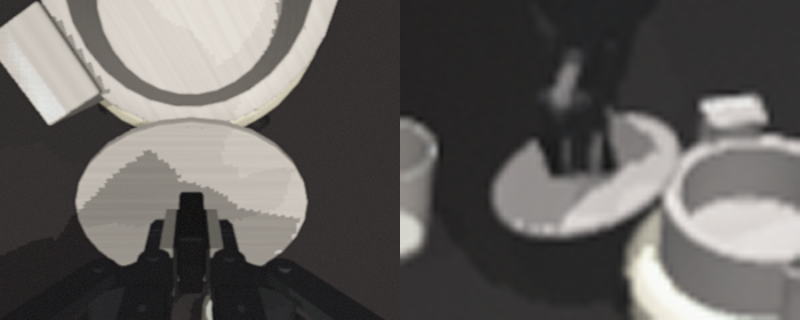

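The lid is tilting on the rim. Its front edge is at crop (195,118) and its widest points are (76,200) and (307,200). From those I'll estimate the tilt.

```bash
cat >> h.py <<'E'
def lidpix(d,th,gz=.019,lz=.0075,off=0,n=72,r_=.06):
    # disc-top edge pixels for a lid pivoted by th (front up, tool +x) about the pad centre
    t=np.linspace(0,2*np.pi,n,endpoint=False); q=np.c_[r_*np.cos(t)+off,r_*np.sin(t),0*t+gz+lz]
    c,s_=np.cos(th),np.sin(th)
    p=np.c_[c*q[:,0]+s_*q[:,2],q[:,1],-s_*q[:,0]+c*q[:,2]]-[0,0,gz]
    H=d['hand_eye'];k=(p-H[:3,3])@H[:3,:3]
    return np.c_[d['cx']-d['fx']*k[:,0]/k[:,2],d['cy']+d['fy']*k[:,1]/k[:,2]]
E
python3 - <<'E'
from h import *
s,d=grab('wrist')
for th in (0,10,14,18,22,26):
    P=lidpix(d,np.radians(th)); print(th,'front',P[0],'L',P[P[:,0].argmin()],'R',P[P[:,0].argmax()])
E
```

```text
0 front [315.9874 153.7194] L [215.6508 246.25  ] R [416.5571 246.2471]
10 front [315.8942 149.3461] L [213.5855 232.9717] R [418.5584 232.9688]
14 front [315.8526 148.5676] L [212.5633 231.1114] R [419.5603 231.1084]
18 front [315.8085 148.4418] L [211.4294 222.5095] R [420.6367 229.4227]
22 front [315.7619 149.0417] L [210.0345 221.3388] R [421.9977 221.3357]
26 front [315.7129 150.4444] L [208.5661 220.4041] R [423.4365 220.4011]
```

```bash
python3 - <<'E'
from h import *
from scipy.optimize import least_squares as ls
s,d=grab('wrist')
f=lambda th,lz,off:(lambda P:np.array([P[0,1],P[:,0].max()-P[:,0].min()]))(lidpix(d,th,lz=lz,off=off,n=720))
a=ls(lambda x:f(0,x[0],x[1])-[163.2,195],[.01,0]).x;print(a)
for t in(10,14,18,22):print(t,f(np.radians(t),*a))
im=d['img'].copy()
for t,c in((14,(255,0,0)),(20,(0,255,0)),(26,(0,0,255))):
    for p in lidpix(d,np.radians(t),lz=a[0],off=a[1],n=360): cv2.circle(im,(int(round(p[0])),int(round(p[1]))),0,c,-1)
cv2.imwrite('pics/t3.png',cv2.resize(im[120:330,180:450,::-1],None,fx=2.8,fy=2.8,interpolation=cv2.INTER_NEAREST))
E
```

```text
[ 0.0109 -0.0057]
10 [158.1252 197.8989]
14 [156.9263 199.5312]
18 [156.2822 201.43  ]
22 [156.2523 203.5915]
```

View pics/t3.png

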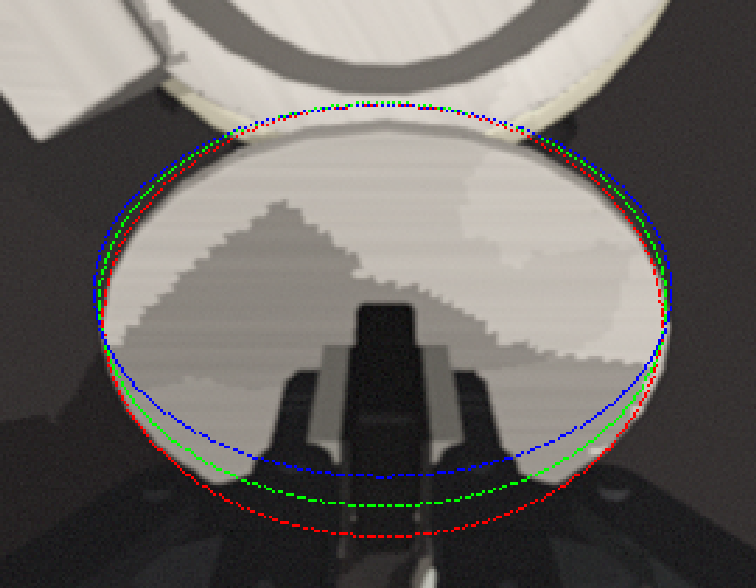

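```bash
cat >> h.py <<'E'
from scipy.optimize import least_squares as ls
def fitlid(d,pts,th=None,x0=(.25,.01,-.005,0)):
    # tilt, axial place, offset along the lid, y from edge pixels
    def res(x):
        P=lidpix(d,x[0] if th is None else th,lz=x[1],off=x[2],n=720)
        P=P+[d['fx']*x[3]/.16,0]
        e=[]
        for q in pts:
            v=P-q; i=(v**2).sum(1).argmin(); tg=P[(i+1)%720]-P[i-1]; e.append((v[i,0]*tg[1]-v[i,1]*tg[0])/np.hypot(*tg))
        return np.array(e)
    f=ls(res,x0); return f.x,np.abs(f.fun).max()
E
python3 - <<'E'
from h import *
s,d=grab('wrist')
im=d['img'].astype(int); m=im.min(2)
# side edges by row: bright lid against dark bench
pts=[]
for row in range(205,286,8):
    g=m[row,190:450]; gl=np.diff(g); 
    l=[i for i in range(0,80) if gl[i]>20]; rr=[i for i in range(180,259) if gl[i]<-20]
    if l and rr: pts+= [(190+l[0]+.5+.5,row),(190+rr[-1]+.5,row)]
print(pts)
pts.append((318.6,163.6))
print(fitlid(d,np.array(pts,float)))
t1=[(320.6,163.2),(220,246),(415,246)]
E
```

```text
[(226.0, 205), (409.5, 205), (221.0, 213), (413.5, 213), (218.0, 221), (416.5, 221), (216.0, 229), (418.5, 229), (215.0, 237), (419.5, 237), (217.0, 245), (418.5, 245), (218.0, 253), (416.5, 253), (222.0, 261), (412.5, 261), (227.0, 269), (407.5, 269), (234.0, 277), (399.5, 277), (244.0, 285), (390.5, 285)]
(array([ 0.3371,  0.0077, -0.0081,  0.0007]), np.float64(0.6939577726027587))
```

Tilt is about 19°, within the 15–30° range, and the lid sits about 8 mm behind the TCP. I'll refine the pot centre from the near rim arc and the hook corners in this close view.

```bash
python3 - <<'E'
from h import *
s,d=grab('wrist'); m=d['img'].astype(int).min(2)
pts=[]
for col in range(262,390,6):
    g=m[60:160,col]; 
    for i in range(98,1,-1):   # going up: bright rim -> dark wall
        if g[i]<150 and g[i+1]-g[i-1]>35 and 60+i<157: pts.append((col,60+i+.5)); break
print(pts)
W=np.array([atz(*ray(d,p,s),.08) for p in pts])
f=ls(lambda x:np.hypot(W[:,0]-x[0],W[:,1]-x[1])-.048,[.511,.226],loss='soft_l1',f_scale=.001)
print('pot',f.x,(f.fun*1000).round(1))
c=lambda u,v:(180+u/2.8,120+v/2.8)
hi=atz(*ray(d,c(160,65),s),.097);ho=atz(*ray(d,c(40,138),s),.097);v=hi-ho
yaw=np.arctan2(v[1],v[0]);print('hook corners',hi,ho,'yaw',np.degrees(yaw),np.hypot(*v[:2]))
for y in (17.5,np.degrees(yaw)):
    k=np.radians(y);Q=np.array([[np.cos(k),-np.sin(k)],[np.sin(k),np.cos(k)]]);print('pot from hook',hi[:2]-Q@[-.049,-.018])
t=R.from_rotvec(s['eef_rot']).as_matrix()[:,0];th=.337
# lid disc-top centre now (camera-based)
x=-.0081*np.cos(th)+(.019+.0077)*np.sin(th);print('lid top centre',s['tool_pos'][:2]+t[:2]*x)
E
```

```text
[(262, 138.5), (268, 141.5), (274, 144.5), (280, 147.5), (286, 148.5), (292, 150.5), (298, 151.5), (304, 152.5), (310, 153.5), (316, 153.5), (322, 153.5), (328, 152.5), (334, 151.5), (340, 150.5), (346, 148.5), (352, 146.5), (358, 143.5), (364, 140.5), (370, 136.5), (376, 132.5), (382, 127.5), (388, 122.5)]
pot [0.5106 0.2269] [ 0.  -0.1 -0.1  0.2 -0.3 -0.1 -0.2 -0.1  0.2  0.1  0.2  0.   0.   0.2
  0.1  0.2 -0.   0.  -0.2 -0.1 -0.2 -0.1]
hook corners [0.4695 0.1944 0.097 ] [0.4482 0.1885 0.097 ] yaw 15.595034400510942 0.022176540661751554
pot from hook [0.5109 0.2263]
pot from hook [0.5119 0.2249]
lid top centre [0.4847 0.1208]
```

The pot fit is (0.5107, 0.2268) with yaw of about 17°, and the rim and hook agree. I'll lift the tilted lid, turn so its raised side faces away from the hook, and recheck.

Emit:
send_rows([
  [0, 0, -0.006, 0],
  [0, 0, -0.02, 0],
  [0, 0, -0.045, 0],
  [0, 0, -0.07, 0],
  [0.01, 0, -0.095, 3],
  [0.03, 0.002, -0.115, 8],
  [0.055, 0.004, -0.12, 14],
  [0.08, 0.006, -0.12, 20],
], grip=-1, grip_force=40)

```text
time_s: 10.38
tool_pos: [0.5106, 0.1983, 0.1951]
eef_rot: [-2.776, -1.469, -0.004]
wrist_force: [-0.7, 0.8, -2.6]
opening: 0.0113
grip_force: 40.2
```

```bash
python3 - <<'E'
from h import *
s=r.get_state();M=R.from_rotvec(s['eef_rot']).as_matrix();print(s['tool_pos'],np.degrees(np.arctan2(M[1,0],M[0,0])),s['wrist_force'],loc([.5201,.2297,.175],s))
E
```

```text
[0.5106 0.1983 0.1951] 55.77996945384431 [-0.6749  0.7693 -2.5568] [ 0.0312 -0.0098  0.0202]
```

Emit:
send_rows([
  [0.005, -0.002, 0, 5],
  [0.01, -0.003, 0, 11],
  [0.015, -0.005, 0, 17],
  [0.02, -0.006, 0, 23],
  [0.025, -0.008, 0, 29],
  [0.03, -0.0095, 0, 35],
  [0.031, -0.0098, 0, 39],
  [0.031, -0.0098, 0, 39],
])

```text
time_s: 11.05
tool_pos: [0.5187, 0.229, 0.193]
eef_rot: [-3.107, -0.463, 0.001]
wrist_force: [-1.0, 0.1, -2.2]
opening: 0.011
grip_force: 40.2
```

Emit:
send_rows([
  [0, 0, 0, 0],
  [0, 0, 0, 0],
  [0, 0, 0, 0],
  [0, 0, 0, 0],
  [0, 0, 0, 0],
  [0, 0, 0, 0],
  [0, 0, 0, 0],
  [0, 0, 0, 0],
])

```text
time_s: 11.72
tool_pos: [0.5191, 0.2283, 0.1934]
eef_rot: [-3.107, -0.467, -0.0]
wrist_force: [0.7, -0.6, -1.6]
opening: 0.0114
grip_force: 40.2
```

```bash
cat >> h.py <<'E'
def edge(d,rows,lo=190,hi=450,t=20):
    m=d['img'].astype(int).min(2);pts=[]
    for row in rows:
        g=np.diff(m[row,lo:hi]); l=[i for i in range(0,90) if g[i]>t]; q=[i for i in range(170,hi-lo-1) if g[i]<-t]
        if l and q: pts+=[(lo+l[0]+1,row),(lo+q[-1]+.5,row)]
    return pts
def pose(pot=(.5107,.2268),yaw=17):
    s=r.get_state();M=R.from_rotvec(s['eef_rot']).as_matrix();k=np.radians(yaw);e=s['tool_pos'][:2]-pot
    print('t',s['time_s'],'pot-frame TCP',np.array([e@[np.cos(k),np.sin(k)],e@[-np.sin(k),np.cos(k)],s['tool_pos'][2]]),'heading',np.degrees(np.arctan2(M[1,0],M[0,0])),'F',s['wrist_force'])
    return s
E
python3 - <<'E'
from h import *
s=pose(); _,d=grab('wrist','u1.png')
P=edge(d,range(205,290,8));print(P)
im=d['img'].copy()
x,e=fitlid(d,np.array(P,float));print(np.degrees(x[0]),x,e)
for p in lidpix(d,x[0],lz=x[1],off=x[2],n=360): cv2.circle(im,(int(round(p[0])),int(round(p[1]))),0,(255,0,0),-1)
cv2.imwrite('pics/u1c.png',im[:,:,::-1])
E
```

```text
t 11.7167 pot-frame TCP [ 0.0085 -0.001   0.1934] heading 17.097211040860646 F [ 0.7497 -0.6274 -1.5553]
[(226, 205), (408.5, 205), (221, 213), (413.5, 213), (218, 221), (416.5, 221), (216, 229), (417.5, 229), (215, 237), (418.5, 237), (217, 245), (417.5, 245), (218, 253), (416.5, 253), (222, 261), (412.5, 261), (227, 269), (407.5, 269), (234, 277), (400.5, 277), (243, 285), (390.5, 285)]
19.410424770284244 [ 0.3388  0.0076 -0.0087 -0.0006] 0.6979149574035377
```

Emit:
send_rows([
  [0.002, -0.001, 0.01, 0],
  [0.002, -0.001, 0.025, 0],
  [0.002, -0.001, 0.04, 0],
  [0.002, -0.001, 0.055, 0],
  [0.002, -0.001, 0.065, 0],
  [0.002, -0.001, 0.072, 0],
  [0.002, -0.001, 0.076, 0],
  [0.002, -0.001, 0.077, 0],
])

```text
time_s: 12.43
tool_pos: [0.5206, 0.2299, 0.1159]
eef_rot: [3.107, 0.467, -0.001]
wrist_force: [-0.2, 0.4, -2.2]
opening: 0.0115
grip_force: 40.2
```

```bash
python3 - <<'E'
from h import *
s=pose(); _,d=grab('wrist','u2.png'); _,S=grab('scene')
a=cv2.resize(d['img'][40:340,140:500,::-1],(400,333));b=cv2.resize(S['img'][175:235,355:430,::-1],(400,333),interpolation=cv2.INTER_CUBIC)
cv2.imwrite('pics/u2c.png',np.hstack([a,b]))
E
```

```text
t 12.4333 pot-frame TCP [0.0104 0.     0.1159] heading 17.08593825887806 F [-0.1991  0.3732 -2.2432]
```

View pics/u2c.png

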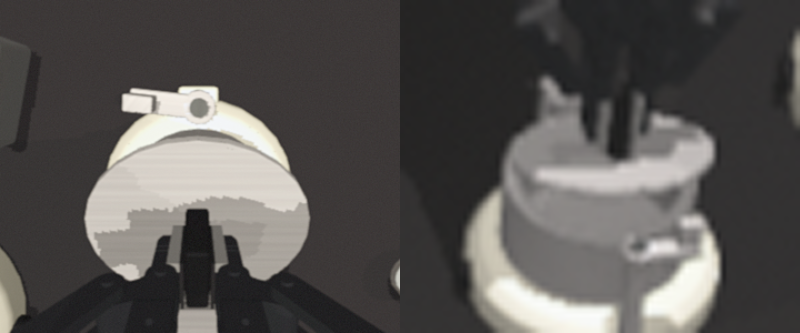

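The view shows the lid tilted over the mouth, with the raised side facing the turnbutton. The pivot is at crop (200,106) and the tab at crop (135,102). Now I'll slide the low edge under the hook.

```bash
python3 - <<'E'
from h import *
s,d=grab('wrist'); c=lambda u,v:(140+u*.9,40+v*.9)
for n,p,z in(('piv',(200,106),.0935),('armend',(121,103),.0935),('tabtop',(133,102),.1115),('tabtop2',(139,102),.1115)):
    w=atz(*ray(d,c(*p),s),z);k=np.radians(17);e=w[:2]-[.5107,.2268];print(n,w,e@[np.cos(k),np.sin(k)],e@[-np.sin(k),np.cos(k)])
E
```

```text
piv [0.5864 0.249  0.0935] 0.07889895421378132 -0.0008690246200047658
armend [0.5758 0.2886 0.0935] 0.0803498443792674 0.040086407051913214
tabtop [0.5804 0.2797 0.1115] 0.08206538124995925 0.030196558120617775
tabtop2 [0.5812 0.277  0.1115] 0.08206974153334827 0.02743086820624018
```

Emit:
send_rows([
  [-0.001, 0, 0, 0],
  [-0.003, 0, 0, 0],
  [-0.005, 0, 0, 0],
  [-0.007, 0, 0, 0],
  [-0.009, 0, 0, 0],
  [-0.011, 0, 0, 0],
  [-0.012, 0, 0, 0],
  [-0.012, 0, 0, 0],
])

```text
time_s: 13.25
tool_pos: [0.5095, 0.2265, 0.1164]
eef_rot: [-3.106, -0.467, -0.002]
wrist_force: [4.0, -0.2, -6.3]
opening: 0.0114
grip_force: 39.6
```

Emit:
send_rows([
  [0, 0, 0.001, 0],
  [0, 0, 0.002, 0],
  [0, 0, 0.0025, 0],
  [-0.001, 0, 0.0025, 0],
  [-0.002, 0, 0.0025, 0],
  [-0.002, 0, 0.0025, 0],
  [-0.002, 0, 0.0025, 0],
  [-0.002, 0, 0.0025, 0],
], grip=-1, grip_force=20)

```text
time_s: 13.92
tool_pos: [0.5073, 0.2258, 0.1139]
eef_rot: [-3.107, -0.467, 0.0]
wrist_force: [0.4, -0.2, -2.6]
opening: 0.011
grip_force: 40.1
```

```bash
python3 - <<'E'
from h import *
s=pose(); _,d=grab('wrist','u3.png')
P=edge(d,range(229,290,8));x,e=fitlid(d,np.array(P,float));print(P,np.degrees(x[0]),x,e)
E
```

```text
t 13.9167 pot-frame TCP [-0.0035  0.      0.1139] heading 17.08754946723351 F [ 0.3888 -0.2033 -2.6172]
[(216, 229), (417.5, 229), (215, 237), (418.5, 237), (217, 245), (417.5, 245), (218, 253), (416.5, 253), (222, 261), (412.5, 261), (227, 269), (407.5, 269), (234, 277), (400.5, 277), (243, 285), (391.5, 285)] 19.77883790812306 [ 0.3452  0.0075 -0.0093 -0.0006] 0.6709809694409659
```

Emit:
send_rows([
  [0, 0, 0.001, 0],
  [0.001, 0, 0.002, 0],
  [0.002, 0, 0.0035, 0],
  [0.003, 0, 0.005, 0],
  [0.004, 0, 0.0065, 0],
  [0.005, 0, 0.008, 0],
  [0.0065, 0, 0.01, 0],
  [0.0065, 0, 0.01, 0],
])

```text
time_s: 14.63
tool_pos: [0.5141, 0.2279, 0.1038]
eef_rot: [-3.106, -0.467, -0.001]
wrist_force: [1.2, -0.1, 3.7]
opening: 0.0114
grip_force: 41.4
```

```bash
python3 - <<'E'
from h import *
s=pose(); _,d=grab('wrist','u4.png')
P=edge(d,range(229,290,8));x,e=fitlid(d,np.array(P,float));print(np.degrees(x[0]),x,e)
E
```

```text
t 14.6333 pot-frame TCP [0.0036 0.     0.1038] heading 17.08382575518103 F [ 1.1995 -0.1308  3.7454]
12.288055462969144 [ 0.2145  0.007  -0.0092 -0.0005] 0.4794706219304064
```

Emit:
send_rows([
  [0.001, 0, 0.0015, 0],
  [0.0015, 0, 0.003, 0],
  [0.002, 0, 0.0045, 0],
  [0.003, 0, 0.006, 0],
  [0.0035, 0, 0.0075, 0],
  [0.004, 0, 0.009, 0],
  [0.0045, 0, 0.01, 0],
  [0.0045, 0, 0.01, 0],
])

```text
time_s: 15.35
tool_pos: [0.5188, 0.2292, 0.0942]
eef_rot: [-3.106, -0.466, -0.003]
wrist_force: [4.1, 1.2, 5.7]
opening: 0.0112
grip_force: 41.9
```

```bash
python3 - <<'E'
from h import *
s=pose(); _,d=grab('wrist','u5.png')
P=edge(d,range(229,290,8));x,e=fitlid(d,np.array(P,float));print(np.degrees(x[0]),x,e)
E
```

```text
t 15.35 pot-frame TCP [ 0.0084 -0.      0.0942] heading 17.079270185958794 F [4.075  1.2426 5.6969]
1.5847717727753492 [ 0.0277  0.0069 -0.0064 -0.0006] 0.6763037099350709
```

Emit:
send_rows([
  [0.0005, 0, 0.0005, 0],
  [0.001, 0, 0.001, 0],
  [0.001, 0, 0.0015, 0],
  [0.001, 0, 0.002, 0],
  [0.001, 0, 0.002, 0],
  [0.001, 0, 0.002, 0],
  [0.001, 0, 0.002, 0],
  [0.001, 0, 0.002, 0],
])

```text
time_s: 16.07
tool_pos: [0.5193, 0.2292, 0.0929]
eef_rot: [-3.107, -0.466, -0.002]
wrist_force: [-2.5, -2.5, 24.6]
opening: 0.0113
grip_force: 44.7
```

```bash
python3 - <<'E'
from h import *
s=pose(); _,d=grab('wrist','u6.png')
P=edge(d,range(229,290,8));x,e=fitlid(d,np.array(P,float));print(np.degrees(x[0]),x,e)
E
```

```text
t 16.0667 pot-frame TCP [ 0.009  -0.0003  0.0929] heading 17.055954059193805 F [-2.4779 -2.541  24.622 ]
2.9700916410957627 [ 0.0518  0.0062 -0.0085 -0.0007] 0.8144471053668824
```

Upward force rises at the expected seated height, so the lid should be home. I'll ease off and release.

Emit:
send_rows([
  [0, 0, -0.001, 0],
  [0, 0, -0.001, 0],
  [0, 0, -0.001, 0],
  [0, 0, -0.001, 0],
  [0, 0, -0.001, 0],
  [0, 0, -0.001, 0],
  [0, 0, -0.001, 0],
  [0, 0, -0.001, 0],
], grip=0)

```text
time_s: 16.78
tool_pos: [0.5188, 0.2293, 0.0928]
eef_rot: [-3.107, -0.467, 0.0]
wrist_force: [0.6, 0.2, 0.8]
opening: 0.0427
grip_force: 0.0
```

Emit:
send_rows([
  [0, 0, -0.005, 0],
  [0, 0, -0.015, 0],
  [0, 0, -0.03, 0],
  [0, 0, -0.045, 0],
  [0, 0, -0.055, 0],
  [0, 0, -0.06, 0],
  [0, 0, -0.06, 0],
  [0, 0, -0.06, 0],
])

```text
time_s: 17.45
tool_pos: [0.5187, 0.2293, 0.1527]
eef_rot: [-3.107, -0.467, 0.0]
wrist_force: [-0.2, -0.2, 0.4]
opening: 0.0427
grip_force: 0.0
```

```bash
cat >> h.py <<'E'
def lidfit_world(d,s,z0=.085,tilt=True):
    # bright/dark side edges -> free circle pose: centre, height, tilts
    H,W=400,640; m=d['img'].astype(int).min(2); return m
E
python3 - <<'E'
from h import *
s=pose(); _,d=grab('wrist','v1.png'); m=d['img'].astype(int).min(2)
# expected disc-top circle of a seated lid; sample radial gradient around it
t=np.radians(np.arange(0,360,10)); out=[]
for a in t:
    u=np.array([np.cos(a),np.sin(a),0]); c=np.array([.5107,.2268,.085])
    rr=np.arange(.05,.072,.0003); px=np.array([pix(d,s,c+u*q) for q in rr]).astype(np.float32)
    if px.min()<2 or px[:,1].max()>395: out.append((round(np.degrees(a)),None)); continue
    g=cv2.remap(cv2.GaussianBlur(d['img'],(3,3),0).min(2).astype(np.float32),px[:,0].reshape(1,-1),px[:,1].reshape(1,-1),cv2.INTER_LINEAR)[0]
    dg=g[4:]-g[:-4]; i=dg.argmin(); out.append((round(np.degrees(a)),round(1000*rr[i+2],1),round(float(dg[i]))))
print(out)
E
```

```text
t 17.45 pot-frame TCP [0.0084 0.0001 0.1527] heading 17.089811221819854 F [-0.1675 -0.1834  0.4049]
[(0, np.float64(60.5), -65), (10, np.float64(60.5), -60), (20, np.float64(60.5), -62), (30, np.float64(60.8), -60), (40, np.float64(60.2), -46), (50, np.float64(59.3), -12), (60, np.float64(71.3), -31), (70, np.float64(68.9), -70), (80, np.float64(65.3), -65), (90, np.float64(61.1), -67), (100, np.float64(60.5), -72), (110, np.float64(60.2), -74), (120, np.float64(60.2), -65), (130, np.float64(59.6), -56), (140, np.float64(59.6), -18), (150, np.float64(66.2), -1), (160, np.float64(54.5), -39), (170, np.float64(57.8), -44), (180, np.float64(55.1), -20), (190, np.float64(53.0), -22), (200, np.float64(52.7), -22), (210, np.float64(53.9), -22), (220, np.float64(57.2), -53), (230, np.float64(57.2), -52), (240, np.float64(71.3), -3), (250, np.float64(65.3), -19), (260, np.float64(53.3), -29), (270, np.float64(59.3), -58), (280, np.float64(59.6), -57), (290, np.float64(60.2), -58), (300, np.float64(60.5), -63), (310, np.float64(63.2), -56), (320, np.float64(67.7), -73), (330, np.float64(71.3), -77), (340, np.float64(68.6), -15), (350, np.float64(59.9), -31)]
```

Emit:
send_rows([
  [0.005, 0, 0, 0],
  [0.015, 0, 0, 0],
  [0.025, 0, 0, 0],
  [0.035, 0, 0, 0],
  [0.035, 0, 0.005, 0],
  [0.035, 0, 0.015, 0],
  [0.035, 0, 0.03, 0],
  [0.035, 0, 0.045, 0],
], grip=-1)

```text
time_s: 18.17
tool_pos: [0.5516, 0.2394, 0.1064]
eef_rot: [3.107, 0.467, -0.001]
wrist_force: [0.8, 0.8, -0.3]
opening: 0.0001
grip_force: 0.0
```

Emit:
send_rows([
  [0, 0, 0.005, 0],
  [0, 0, 0.01, 0],
  [0, 0, 0.014, 0],
  [0, 0, 0.017, 0],
  [0, 0, 0.019, 0],
  [0, 0, 0.02, 0],
  [0, 0, 0.021, 0],
  [0, 0, 0.021, 0],
])

```text
time_s: 18.83
tool_pos: [0.5523, 0.2396, 0.0869]
eef_rot: [-3.107, -0.467, -0.0]
wrist_force: [0.6, 0.7, 0.1]
opening: 0.0
grip_force: 0.0
```

Emit:
send_rows([
  [0, 0, 0.0005, 0],
  [0, 0, 0.001, 0],
  [0, 0, 0.0015, 0],
  [0, 0, 0.002, 0],
  [0, 0, 0.0025, 0],
  [0, 0, 0.003, 0],
  [0, 0, 0.003, 0],
  [0, 0, 0.003, 0],
])

```text
time_s: 19.5
tool_pos: [0.5523, 0.2396, 0.085]
eef_rot: [-3.106, -0.467, -0.001]
wrist_force: [-6.2, -1.7, 22.1]
opening: -0.0004
grip_force: 11.2
```

Contact came at z = 0.085 on the far side, so the lid is home and level. Next is the turnbutton: up, over, and down on the tab's outer side.

Emit:
send_rows([
  [0, 0, -0.01, 0],
  [0, 0, -0.03, 0],
  [0, 0, -0.05, 0],
  [0.015, -0.006, -0.06, 0],
  [0.035, -0.015, -0.06, 0],
  [0.05, -0.022, -0.06, 0],
  [0.062, -0.027, -0.06, 0],
  [0.064, -0.027, -0.06, 0],
], grip=-1)

```text
time_s: 20.17
tool_pos: [0.6062, 0.2856, 0.1436]
eef_rot: [-3.106, -0.468, -0.001]
wrist_force: [-1.1, -0.5, 0.4]
opening: 0.0003
grip_force: 0.0
```

```bash
python3 - <<'E'
from h import *
s=pose()
E
```

```text
t 20.1667 pot-frame TCP [0.1085 0.0283 0.1436] heading 17.144480127650578 F [-1.0936 -0.5045  0.3597]
```

Emit:
send_rows([
  [0, 0, 0.01, 0],
  [0, 0, 0.02, 0],
  [0, 0, 0.03, 0],
  [0, 0, 0.038, 0],
  [0, 0, 0.043, 0],
  [0, 0, 0.044, 0],
  [0, 0, 0.044, 0],
  [0, 0, 0.044, 0],
])

```text
time_s: 20.83
tool_pos: [0.6056, 0.2842, 0.1002]
eef_rot: [-3.107, -0.467, -0.001]
wrist_force: [0.5, -0.9, 0.2]
opening: -0.0001
grip_force: 0.0
```

```bash
python3 - <<'E'
from h import *
s=pose()
E
```

```text
t 20.8333 pot-frame TCP [0.1076 0.0271 0.1002] heading 17.085319751730317 F [ 0.5334 -0.9155  0.228 ]
```

Emit:
send_rows([
  [-0.004, 0, 0, 0],
  [-0.008, 0, 0, 0],
  [-0.0125, -0.002, 0, 0],
  [-0.0175, -0.0045, 0, 0],
  [-0.022, -0.0065, 0, 0],
  [-0.026, -0.0085, 0, 0],
  [-0.0305, -0.009, 0, 0],
  [-0.0345, -0.009, 0, 0],
])

```text
time_s: 21.5
tool_pos: [0.5694, 0.2829, 0.0999]
eef_rot: [-3.106, -0.467, -0.0]
wrist_force: [2.4, 0.3, 0.6]
opening: 0.0
grip_force: 1.0
```

Emit:
send_rows([
  [-0.0045, 0.001, 0, 0],
  [-0.009, 0.0025, 0, 0],
  [-0.0135, 0.0055, 0, 0],
  [-0.0175, 0.0085, 0, 0],
  [-0.021, 0.0125, 0, 0],
  [-0.024, 0.0175, 0, 0],
  [-0.024, 0.0175, 0, 0],
  [-0.024, 0.0175, 0, 0],
])

```text
time_s: 22.17
tool_pos: [0.552, 0.2583, 0.0998]
eef_rot: [3.107, 0.466, -0.001]
wrist_force: [0.4, -0.2, -0.3]
opening: 0.0
grip_force: 0.0
```

```bash
python3 - <<'E'
from h import *
s=pose(); _,d=grab('wrist','x1.png')
_,S=grab('scene','xs.png')
E
```

```text
t 22.1667 pot-frame TCP [0.0487 0.018  0.0998] heading 17.049488336475235 F [ 0.3765 -0.206  -0.2872]
```

Emit:
send_rows([
  [0, -0.004, 0, 0],
  [0, -0.012, 0, 0],
  [0, -0.02, -0.005, 0],
  [0, -0.025, -0.025, 0],
  [0, -0.025, -0.05, 0],
  [-0.01, -0.02, -0.08, 0],
  [-0.025, -0.01, -0.1, 0],
  [-0.03, 0, -0.1, 0],
])

```text
time_s: 22.93
tool_pos: [0.523, 0.2513, 0.204]
eef_rot: [-3.104, -0.469, -0.007]
wrist_force: [0.5, 0.1, 0.1]
opening: 0.0
grip_force: 0.0
```

Emit:
send_rows([
  [-0.01, 0.01, 0, 0],
  [-0.02, 0.018, 0, 0],
  [-0.02, 0.018, 0, 0],
  [-0.02, 0.018, 0, 0],
  [-0.02, 0.018, 0, 0],
  [-0.02, 0.018, 0, 0],
  [-0.02, 0.018, 0, 0],
  [-0.02, 0.018, 0, 0],
])

```text
time_s: 23.6
tool_pos: [0.5096, 0.2273, 0.1997]
eef_rot: [-3.107, -0.467, 0.0]
wrist_force: [0.6, -0.7, -0.1]
opening: -0.0001
grip_force: 0.0
```

```bash
python3 - <<'E'
from h import *
s=pose(); _,d=grab('wrist','x2.png'); k=np.radians(17);Q=np.array([[np.cos(k),-np.sin(k)],[np.sin(k),np.cos(k)]])
W=lambda x,y,z:np.r_[Q@[x,y]+[.5107,.2268],z]
# rectified views (1 px = 1 mm) of the arm-top plane and the tab-top plane
for n,z in(('arm',.0935),('tab',.1115)):
    X,Y=np.meshgrid(np.arange(100,26,-3)/1e3,np.arange(45,-30,-3)/1e3)
    px=np.array([pix(d,s,W(a,b,z)) for a,b in zip(X.ravel(),Y.ravel())],np.float32)
    g=cv2.remap(cv2.GaussianBlur(d['img'],(3,3),0),px[:,0].reshape(X.shape).copy(),px[:,1].reshape(X.shape).copy(),cv2.INTER_LINEAR).mean(2).astype(int)
    print(n,'rows y 45..-27, cols x 100..28')
    for y,row in zip(range(45,-30,-3),g): print('%4d'%y,' '.join('%3d'%v for v in row))
E
```

```text
t 23.6 pot-frame TCP [-0.0009  0.0008  0.1997] heading 17.110191444113266 F [ 0.6079 -0.6819 -0.1311]
arm rows y 45..-27, cols x 100..28
  45  52  53  53  52  53  52  52  53  53  54  52  53  52  52 124 211 219 226 230 232 221 212 221 216 215
  42  53  52  52  53  52  53  52  53  52  54  53  52  51 131 211 219 227 232 232 219 218 214 220 216 215
  39  53  53  52  53  51  53  53  52  52  53  53  51 133 213 220 229 232 232 224 216 219 213 220 216 215
  36  52  53  52  54  53  52  53  53  52  53  51 102 212 221 231 232 233 220 216 217 218 213 220 215 215
  33  52  53  52  52  52  52  53  53  52  52  59 197 218 229 234 233 224 216 216 217 219 214 220 216 216
  30  52  54  54  54  52  52  53  52  54  51 147 216 225 234 233 232 212 219 217 218 219 214 220 215 216
  27  53  52  52  52  52  53  53  53  53  81 211 221 232 235 233 219 217 220 217 218 219 214 220 217 216
  24  52  53  52  53  53  52  52  51  49 159 217 228 235 233 231 216 218 220 218 218 220 215 220 217 216
  21  53  53  53  52  53  52  51  49  53 198 219 232 236 233 218 220 219 220 218 218 220 214 221 217 216
  18  53  53  52  
[... 3621 characters left out ...]
11 197 196 216 236 233 206 222 222 221 220 218 221 216 221 219 217 219
 -12  52  53  51  53  52  51  54  56 199 220 233 236 236 208 223 222 221 220 219 220 216 221 218 216 219
 -15  52  52  53  53  52  52  52  52 150 216 230 235 235 216 223 222 220 220 219 220 216 221 218 217 219
 -18  52  53  53  52  52  52  52  52  84 213 224 234 236 232 218 221 220 220 218 220 216 221 218 217 219
 -21  53  53  52  53  52  53  52  52  53 197 219 233 235 236 211 221 220 220 219 220 216 220 218 216 219
 -24  53  52  53  52  52  52  53  52  52 131 214 226 234 235 228 219 220 220 218 220 216 221 218 217 220
 -27  53  53  53  52  52  52  52  53  52  54 192 216 230 235 235 217 219 220 218 219 216 220 218 216 220
```

The rectified view shows the arm running straight in from the pivot along y ≈ 0 over the lid, at about 1.57 rad, and the gripper is clear. I'm handing in.

```bash
python3 -c "
from h import *
print(r.sign_off())"
```

```text
the job is handed in; nothing more can be done
None
```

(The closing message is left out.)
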